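# Clear the rum-ball bench: last ball into the tray, mixing bowls nested

## Task

We have finished rolling rum balls. Take the last rum ball out of the large cream bowl and stand it on its flat foot in a free cup of the white tray, one ball to a cup, and nest the three emptied bowls for the shelf: the small blue one standing flat inside the medium green one, and the green one standing flat inside the large cream one on the bench. Set everything down gently rather than letting it drop, and leave the balls already in the tray and the dredger, jar and palette knife as they are.

Things in the scene. Friction and masses are not known exactly. Their poses are not given: they have to be found in the camera images.
- bowl_large: large round mixing bowl, cream melamine, loose, upright, the rum ball in it; 216 mm across the rim, 64 mm tall, 300 g. Origin: centre of the foot's underside, z up. Flat inner floor at z 4 mm. 4 mm walls, upright above, rounded below. Rim: rolled band 12 mm tall, 8 mm thick (radius 100 to 108 mm), made to be pinched. Inner radius 100 mm below the band, about 88 at z 16, 80 at z 7
- bowl_medium: medium bowl of the same shape, sage green, empty, upright; 148 mm across the rim, 58 mm tall, 150 g. Origin: centre of the foot's underside (foot radius 49 mm), z up. Inner floor at z 4 mm. Rim band 12 mm tall, 8 mm thick (radius 66 to 74 mm). Standing in the large bowl, its origin is 4 mm above the large bowl's and up to 20 mm off centre
- bowl_small: small bowl of the same shape, dusty blue, empty, upright; 80 mm across the rim, 50 mm tall, 60 g. Origin: centre of the foot's underside (foot radius 25 mm), z up. Inner floor at z 4 mm. Rim band 12 mm tall, 8 mm thick (radius 32 to 40 mm). Standing in the medium bowl, its origin is 4 mm above the medium bowl's and up to 20 mm off centre
- rum_ball: firm brown chocolate rum ball with sprinkles, about 55 g, loose, on the inner floor of the large bowl: a ball 50 mm in diameter with a flat dipped foot (27 mm across), 46 mm tall in all. Origin: centre of the foot, z up; its widest girth is 21 mm above the origin
- tray: white confectioner's tray that does not move, 72 x 262 mm and 18 mm tall, with one straight row of four round cups, each 58 mm across and 12 mm deep, 64 mm apart. Origin: centre of its underside; y runs along the row: cups at y = -96, -32, 32 and 96 mm. The cups at -32 and 96 mm already hold a ball
- cup_free_a (a point): centre of the floor of the first free cup of the tray (tray y = -96 mm, 6 mm above the bench)
- cup_free_b (a point): centre of the floor of the second free cup of the tray (tray y = 32 mm, 6 mm above the bench)
- tray_ball_1: rum ball like the other, already in the end cup of the tray at y = 96 mm; to be left alone. Origin: centre of its foot
- tray_ball_2: rum ball like the other, already in the cup of the tray at y = -32 mm; to be left alone. Origin: centre of its foot
- dredger: bystander: upright steel sugar dredger with a pierced top, 69 mm across, 97 mm tall. Origin: centre of its underside
- jar: bystander: upright amber glass jar with a red cap, 64 mm across, 85 mm tall. Origin: centre of its underside
- palette_knife: bystander: palette knife lying flat at the left of the work: 265 mm long along its own x, 30 mm wide steel blade 3 mm thick, dark wooden handle 16 mm thick. Origin: underside, near the middle of its length
There are look-alikes about, which are no part of the job. Leave any black or brown look-alike of the bowl_large alone.

How it is judged (in metres and radians):
At the end, for the whole second after the job is handed in: Rum ball upright on the floor of a free cup (4 mm in height, 12 mm off centre, 11 degrees); small bowl flat on the medium bowl's floor, medium flat on the large one's (3 mm in height, 30 mm off centre, 3 degrees); large bowl upright on the bench; all at rest (((horizontal distance between rum_ball and cup_free_a below 0.012 m and z of rum_ball in the frame of cup_free_a between -0.003 and 0.004 m) or (horizontal distance between rum_ball and cup_free_b below 0.012 m and z of rum_ball in the frame of cup_free_b between -0.003 and 0.004 m)) and angle between rum_ball's own z axis and vertical below 0.2 rad and horizontal distance between bowl_medium and bowl_large below 0.03 m and z of bowl_medium in the frame of bowl_large between 0.002 and 0.007 m and angle between the z axis of bowl_medium and the z axis of bowl_large, either way round below 0.05 rad and horizontal distance between bowl_small and bowl_medium below 0.03 m and z of bowl_small in the frame of bowl_medium between 0.002 and 0.007 m and angle between the z axis of bowl_small and the z axis of bowl_medium, either way round below 0.05 rad and angle between bowl_large's own z axis and vertical below 0.05 rad and angle between bowl_small's own z axis and vertical below 0.1 rad and height (world z) of bowl_large below 0.005 m and linear speed of each of bowl_large, bowl_medium, bowl_small, rum_ball below 0.02 m/s); the robot touches nothing.
It fails at once if the rum ball or a bowl is let fall freely (more than about 25 mm) ((contact force between rum_ball and anything else below 0.01 N and linear speed of rum_ball above 0.7 m/s) or (contact force between bowl_small and anything else below 0.01 N and linear speed of bowl_small above 0.7 m/s) or (contact force between bowl_medium and anything else below 0.01 N and linear speed of bowl_medium above 0.7 m/s) or (contact force between bowl_large and anything else below 0.01 N and linear speed of bowl_large above 0.7 m/s)).
It fails at once if a ball already in the tray is moved (over 15 mm) (distance of any of tray_ball_1, tray_ball_2 from where it was at the start of the episode above 0.015 m).
It fails at once if the dredger, jar or palette knife is moved over 30 mm or a standing one tipped (distance of any of dredger, jar, palette_knife from where it was at the start of the episode above 0.03 m or angle between any of dredger, jar's own z axis and vertical above 0.3 rad).
It also fails if it takes over 72 s, if anything falls off the work surface, if the arm or the gripper's body presses on something with over 40 N, if the wrist force passes 120 N, or if a joint passes its speed limit or range.

## Robot

A 6-joint arm with a two-finger parallel gripper is mounted at the origin on the work surface. World frame = base frame: x ahead of the robot, y to its left, z up, the work surface at z = 0. Lengths are in m, angles in degrees, forces in N, time in s.
With the tool pointing down it reaches from about 0.35 to 0.875 m from the base axis. Payload 4.2 kg.
Tool frame: the origin (TCP) lies midway between the tips of the shut fingers; the grasp point (between the pads) lies 19 mm behind it; z points along the fingers, y is the line along which they close (so a half turn about z gives the same grasp; the last joint's range is limited). The gripper opens to 87 mm and grips with 3 to 60 N. Pads are 19 mm wide; open, the fingers measure 117 mm over their backs; the gripper's body (75 mm by 190 mm) begins 51 mm behind the grasp point.
Start: joints at [14.817, 22.042, 0.453, 0, -68.411, -14.817], TCP at [0.625, 0, 0.223] pointing down, gripper open.
Joint ranges: [-179.83, 179.83], [-69.29, 118.12], [-61.27, 80.66], [-181.25, 117.63], [-171.15, -9.14], [-177.46, 177.46]. Speed limits (degrees/s): [159.86, 159.86, 180, 180, 180, 180].

## Interface

Orientations are given as [roll, pitch, yaw] about the fixed x, y, z axes, in that order (R = Rz(yaw) Ry(pitch) Rx(roll)).
In Python, from workcell import env gives the robot as it stands. The module is installed in compiled form; this text tells all that it offers. Calls block until the motion is done:
- env.goto(position, orientation): joint-space move of the TCP to a pose.
- env.move_straight(position, rotation=None, rate=0.15, force_limit=None): straight line of the TCP; rotation=None keeps the orientation; rate is the mean speed in m/s. With force_limit (N) it stops when the force on the tool has changed by that much, and returns True; else False.
- env.set_joints(angles): joint-space move.
- env.gripper_to(opening, grasp_force=None): opening from 0.0 (shut) to 1.0 (fully open); grasp_force is the grip in N (None keeps the last); returns when the fingers have stopped.
- env.dwell(seconds).
- env.inverse_kinematics(position, orientation): joint angles nearest the present ones, or None.
- env.read_state(): the state.
- env.grab_frame(name): name is "scene" or "side" or "wrist"; returns a dict with "image" (480x640x3 uint8, blue, green, red), "fx", "fy", "cx", "cy" (pixels), "D" ([k1, k2, p1, p2, k3] as OpenCV has them; the pictures are not rectified), "position" and "orientation" of the camera in the world. Camera axes: x right, y up, looking along -z (the intrinsics and any distortion apply to the point x, -y, -z); pixel columns grow to the right and rows downward; lengths in m; the calibration is good to about 2 mm. A picture is of the moment at which its call begins. There is no depth.
A pose or a line that the arm cannot do raises env.Unreachable and nothing moves.
- env.close_job(): hands the job in; it is judged then, once.
Trained networks look in a picture, given as the dict that the camera call returned (one of the last four; its "shot" number tells which), for a name from the list of things; names that differ only in an ending like _2 or _b are one class to them, and where a whole thing is asked for, a point or a joint stands for the part that bears it (a point fixed in the world has none). Each returns a list of dicts, best first, with "score" (0 to 1); they miss things now and then, are a little off and sometimes report something else, mostly with a low value. They report only what shows in the picture. A call takes as long as a camera call. They do not tell look-alikes from the thing itself.
- env.search_frame(picture, thing): "xyz" ([x, y, z] in m, in world coordinates, good to about 4 mm: the middle of the surface that is visible of it).
- env.trace(picture, thing): "mask" (480x640 bool, what is visible of it).
The state is a dict: "clock": time; "joint_positions": joint angles; "qvel": joint speeds; "joint_torque": joint torques, N m; "position": TCP position; "tool_rot": TCP orientation; "force": force on the tool from outside, world axes, zero at the start; "wrist_torque": the same for the moment, N m; "opening": opening from 0.0 (shut) to 1.0 (fully open); "finger_force": force on a finger pad.
Only numpy, scipy, OpenCV 4.12 (cv2) and the standard library are available. Lean on these libraries where they do the work, as an engineer would, in place of code of your own. Each camera call takes 0.05 s, during which the arm holds its last target. There are 200 camera calls.

## Working session

There is one attempt and no reset: what is moved stays moved. The work goes in short steps, each a Python script; the robot and the scene stay as the last script left them, time stands still between calls to the robot, and variables do not carry over. Pictures are saved under pics/ and viewed, at most 10 in all, crops included, and the job is handed in when it is done.

```bash
mkdir -p pics
cat > h.py <<'E'
import numpy as np, cv2
from scipy.spatial.transform import Rotation as Ro
from workcell import env
def Rm(o):
    o=np.array(o,float)
    return o if o.shape==(3,3) else (Ro.from_quat(o) if o.size==4 else Ro.from_euler('xyz',o,degrees=True)).as_matrix()
def ray(f,uv):
    K=np.array([[f['fx'],0,f['cx']],[0,f['fy'],f['cy']],[0,0,1]])
    p=cv2.undistortPoints(np.array(uv,float).reshape(-1,1,2),K,np.array(f['D'],float)).reshape(-1,2)
    d=np.c_[p[:,0],-p[:,1],-np.ones(len(p))]@Rm(f['orientation']).T
    return np.array(f['position']),d
def on_z(f,uv,z):
    c,d=ray(f,uv); return c+d*((z-c[2])/d[:,2])[:,None]
def circ(P):
    A=np.c_[2*P[:,:2],np.ones(len(P))]; s=np.linalg.lstsq(A,(P[:,:2]**2).sum(1),rcond=None)[0]
    return s[0],s[1],np.sqrt(s[2]+s[0]**2+s[1]**2)
def rim(f,mask,z):  # outer contour on rim plane
    c=max(cv2.findContours(mask.astype(np.uint8),0,cv2.CHAIN_APPROX_NONE)[0],key=len)[:,0]
    return on_z(f,c,z)
E
python3 - <<'E'
from h import *
fs={}
for n in('scene','side'):
    f=env.grab_frame(n);cv2.imwrite(f'pics/{n}0.png',f['image'])
    print(n,np.round(f['position'],3),np.round(f['orientation'],3))
    for t in('bowl_large','bowl_medium','bowl_small','rum_ball','tray','dredger','jar','palette_knife'):
        print(t,[(np.round(r['xyz'],3).tolist(),round(r['score'],2)) for r in env.search_frame(f,t)])
print(env.read_state())
E
```

```text
scene [ 1.112 -0.75   0.672] [57.163  1.024 38.413]
bowl_large [([0.658, -0.494, 0.011], 0.93), ([0.639, 0.006, 0.031], 0.86), ([0.208, 0.334, 0.034], 0.56)]
bowl_medium [([0.436, -0.34, 0.029], 0.59)]
bowl_small [([0.449, -0.07, 0.038], 0.77)]
rum_ball [([0.641, -0.022, 0.036], 0.85), ([0.577, 0.508, 0.004], 0.7)]
tray [([0.492, 0.233, 0.007], 0.95)]
dredger [([0.726, -0.323, 0.078], 0.65), ([0.512, 0.362, 0.038], 0.6)]
jar [([0.728, 0.24, 0.054], 0.66)]
palette_knife [([0.577, 0.506, 0.003], 0.89)]
side [0.134 0.778 0.736] [  50.495   -1.217 -153.624]
bowl_large [([0.674, -0.541, 0.037], 0.92), ([0.224, 0.32, 0.006], 0.89), ([0.66, -0.033, 0.032], 0.67)]
bowl_medium [([0.45, -0.376, 0.043], 0.57), ([0.478, 0.293, 0.014], 0.55)]
bowl_small [([0.444, -0.067, 0.036], 0.72), ([0.582, 0.513, 0.006], 0.18)]
rum_ball [([0.625, -0.005, 0.038], 0.61)]
tray [([0.476, 0.291, 0.01], 0.7)]
dredger [([0.694, -0.289, 0.056], 0.97)]
jar [([0.47, 0.262, 0.042], 0.7), ([0.476, 0.296, 0.013], 0.68), ([0.7, 0.272, 0.059], 0.67)]
palette_knife [([0.581, 0.514, 0.005], 0.96)]
{'clock': 0.9, 'joint_positions': array([ 1.48174639e+01,  2.20423044e+01,  4.51963752e-01, -1.27993157e-03,
       -6.84107829e+01, -1.48175783e+01]), 'qvel': array([ 0.0200284 ,  0.01650156, -0.02600001, -0.02420904,  0.08225337,
       -0.02344287]), 'joint_torque': array([ 1.65862721e-04, -3.90455317e+01,  1.87617910e+01,  4.22443181e+00,
        1.53934001e-02, -1.65297962e-05]), 'position': array([6.24973799e-01, 3.87255317e-05, 2.22535634e-01]), 'tool_rot': array([ 1.79998609e+02,  8.63205195e-04, -9.00005854e+01]), 'force': array([ 0.61579509, -0.29032281,  0.69212864]), 'wrist_torque': array([-0.00708995,  0.01798538, -0.01784346]), 'finger_force': 0.0, 'opening': 1.0010582301552395}
```

View pics/scene0.png

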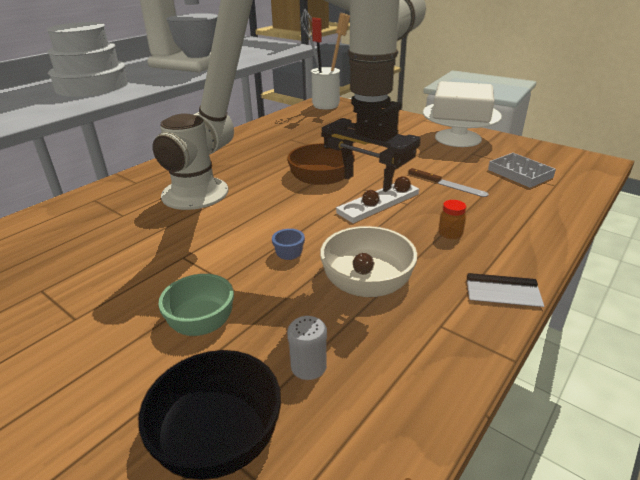

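View pics/side0.png

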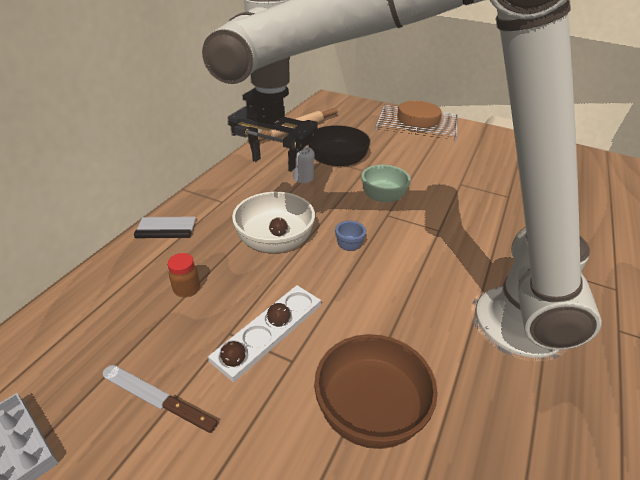

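The scene view shows three large bowls: the cream one at (368,262), a black one at (210,415) and a brown one at (320,163). The cream one matches the description because it is cream and holds the ball. The green bowl is at (197,305) and the blue one at (288,243). The tray's free cups show in the side view at (257,337) and (299,300). Next I'll take a close crop and measure.

```bash
cat >> h.py <<'E'
from scipy.optimize import least_squares
def fitc(P,r,x0):
    s=least_squares(lambda q:np.hypot(P[:,0]-q[0],P[:,1]-q[1])-r,x0,loss='cauchy',f_scale=0.002)
    res=abs(s.fun); return s.x,(abs(np.hypot(P[:,0]-s.x[0],P[:,1]-s.x[1])-r)<.003).mean()
DIM=dict(bowl_large=(.108,.064),bowl_medium=(.074,.058),bowl_small=(.040,.050))
def bowl(f,t,near,mx=.12):
    out=[]
    for r in env.trace(f,t):
        P=rim(f,r['mask'],DIM[t][1])
        if np.hypot(*(np.median(P[:,:2],0)-near[:2]))<mx: out.append((r['score'],)+fitc(P,DIM[t][0],np.median(P[:,:2],0)))
    return out
E
python3 - <<'E'
from h import *
N=dict(bowl_large=(.65,-.015),bowl_medium=(.445,-.36),bowl_small=(.447,-.068))
for n in('scene','side','wrist'):
    f=env.grab_frame(n)
    for t in N: print(n,t,bowl(f,t,N[t]))
    if n=='side':
        for r in env.trace(f,'tray')[:2]:
            m=r['mask'].astype(np.uint8)
            c=np.vstack(cv2.findContours(m,0,2)[0])[:,0]
            P=on_z(f,c,.018)[:,:2]
            print('tray',r['score'],cv2.minAreaRect((P*1000).astype(np.float32)))
        cv2.imwrite('pics/c1.png',cv2.resize(f['image'][180:400,190:400],None,fx=2.7,fy=2.7,interpolation=2))
    if n=='wrist':
        cv2.imwrite('pics/w1.png',f['image']); print(f['position'],f['orientation'])
        for t in('rum_ball','tray'): print(t,[(np.round(r['xyz'],3).tolist(),round(r['score'],2)) for r in env.search_frame(f,t)])
        for r in env.trace(f,'rum_ball'):
            u=np.argwhere(r['mask'])[:,::-1].mean(0); print('ball',r['score'],u,on_z(f,[u],.025))
print(env.read_state()['clock'])
E
```

```text
scene bowl_large [(0.7, array([ 0.66557864, -0.05258008]), np.float64(0.24691358024691357))]
scene bowl_medium [(0.84, array([ 0.45287054, -0.34579845]), np.float64(0.5306122448979592))]
scene bowl_small [(0.92, array([ 0.44818134, -0.06845999]), np.float64(0.5))]
side bowl_large [(0.9, array([ 0.63981367, -0.01234853]), np.float64(0.5652173913043478))]
side bowl_medium [(0.85, array([ 0.44909459, -0.34319279]), np.float64(0.36507936507936506))]
side bowl_small [(0.59, array([ 0.44183318, -0.06126329]), np.float64(0.5568181818181818))]
tray 0.78 ((475.7779541015625, 286.90130615234375), (269.01531982421875, 85.29497528076172), 76.55028533935547)
wrist bowl_large [(0.65, array([ 0.64385701, -0.01583035]), np.float64(0.9560117302052786))]
wrist bowl_medium []
wrist bowl_small [(0.75, array([ 0.44770357, -0.06568844]), np.float64(0.83984375))]
[ 0.62506228 -0.07428516  0.38530674] [-1.56972093e+01  3.22665616e-02 -1.79945030e+02]
rum_ball [([0.63, -0.02, 0.047], 0.86)]
tray [([0.494, 0.203, 0.011], 0.63)]
ball 0.63 [426.59600998 368.86034913] [[0.49719118 0.187709   0.025     ]]
ball 0.6 [309.86704604 193.0067253 ] [[ 0.63213525 -0.01751423  0.025     ]]
1.7
```

View pics/c1.png

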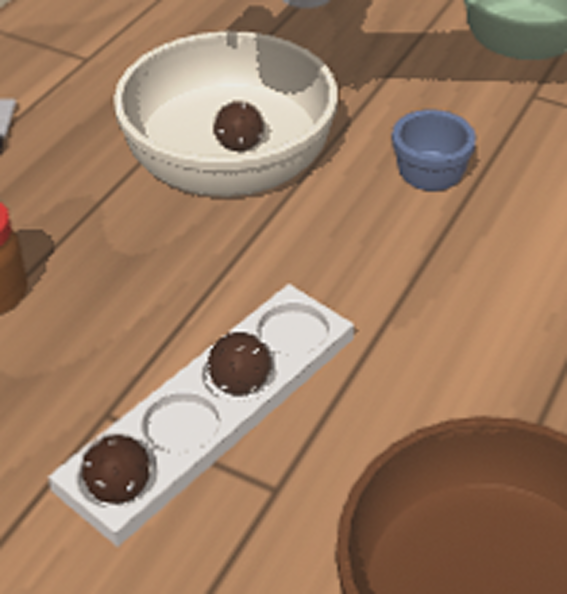

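View pics/w1.png

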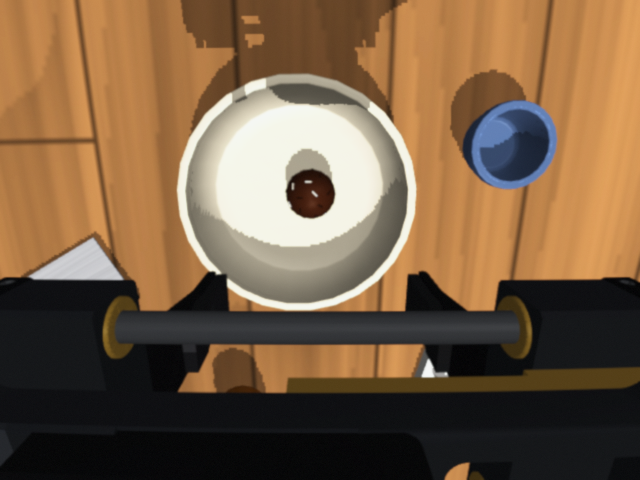

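The enlarged crop confirms the cream bowl at crop (230,110), with the rum ball in it; the brown bowl is at the crop's lower right. The wrist view shows the ball at (310,193) and the bowl rim centred near (297,190). Next is one close look at the tray.

Run:
```python
from h import *
env.goto([.48,.33,.26],[180,0,-90])
f=env.grab_frame('wrist'); cv2.imwrite('pics/w2.png',f['image'])
for r in env.trace(f,'rum_ball')+env.trace(f,'tray_ball_1'):
    m=r['mask'];u=np.argwhere(m)[:,::-1].mean(0); print('ball',round(r['score'],2),m.sum(),u.round(),on_z(f,[u],.027).round(4))
for r in env.trace(f,'tray')[:2]:
    c=np.vstack(cv2.findContours(r['mask'].astype(np.uint8),0,2)[0])[:,0]
    print('tray',r['score'],cv2.minAreaRect((on_z(f,c,.018)[:,:2]*1000).astype(np.float32)))
# direct circle search
for z in(.018,):
    H=cv2.HoughCircles(cv2.medianBlur(cv2.cvtColor(f['image'],6),5),cv2.HOUGH_GRADIENT,1,30,param1=60,param2=18,minRadius=20,maxRadius=45)
    if H is not None: print([(h.round(),on_z(f,[h[:2]],z).round(3)[0,:2]) for h in H[0][:12]])
print(env.read_state()['clock'])
```

```text
ball 0.69 1873 [322. 129.] [[0.475  0.2498 0.027 ]]
ball 0.61 1491 [297. 245.] [[0.5032 0.3775 0.027 ]]
tray 0.9 ((482.4556579589844, 281.6103515625), (263.4698181152344, 74.197265625), 76.8113021850586)
[(array([322., 132.,  27.], dtype=float32), array([0.474, 0.252])), (array([336.,  68.,  30.], dtype=float32), array([0.461, 0.188])), (array([ 64., 136.,  34.], dtype=float32), array([0.758, 0.255])), (array([298., 246.,  22.], dtype=float32), array([0.503, 0.382])), (array([106., 142.,  27.], dtype=float32), array([0.712, 0.261])), (array([302., 172.,  44.], dtype=float32), array([0.498, 0.295])), (array([146., 330.,  43.], dtype=float32), array([0.698, 0.492])), (array([92., 90., 28.], dtype=float32), array([0.719, 0.207]))]
3.2583
```

View pics/w2.png

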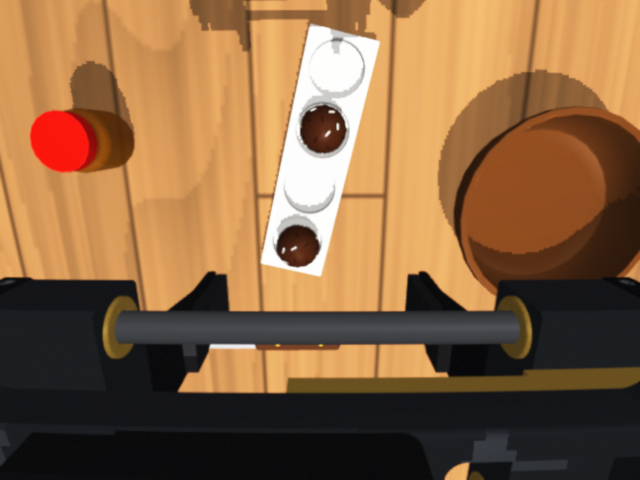

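The tray view shows the free end cup (cup a) at (336,68), a ball at (322,129), the free middle cup at (309,187) and a ball at (298,246). All of these fit the tray's rectangle. I'll use cup a at (0.4606, 0.188) and pick the ball now.

Run:
```python
from h import *
B=[.632,-.0175]
env.goto([*B,.16],[180,0,-90])
env.gripper_to(.85)
print(env.move_straight([*B,.0185],rate=.12,force_limit=8))
print(env.gripper_to(0,15)); s=env.read_state(); print(s['opening']*87,s['finger_force'],s['position'])
env.move_straight([*B,.13],rate=.15); s=env.read_state(); print(s['opening']*87,s['finger_force'],s['force'])
env.goto([.4606,.188,.13],[180,0,-103.2])
f=env.grab_frame('wrist'); cv2.imwrite('pics/w3.png',f['image'])
s=env.read_state(); print(s['opening']*87,s['clock'],s['position'],s['tool_rot'])
```

```text
False
False
48.58992707167402 15.00017173559172 [ 0.6320642  -0.01748784  0.01872842]
49.033954831725666 14.999899411050137 [ 0.50207782 -0.1841842  -0.42200074]
48.67224065464285 9.175 [0.46132533 0.18764095 0.12977777] [-1.79997413e+02 -1.55855268e-02 -1.03243647e+02]
```

View pics/w3.png

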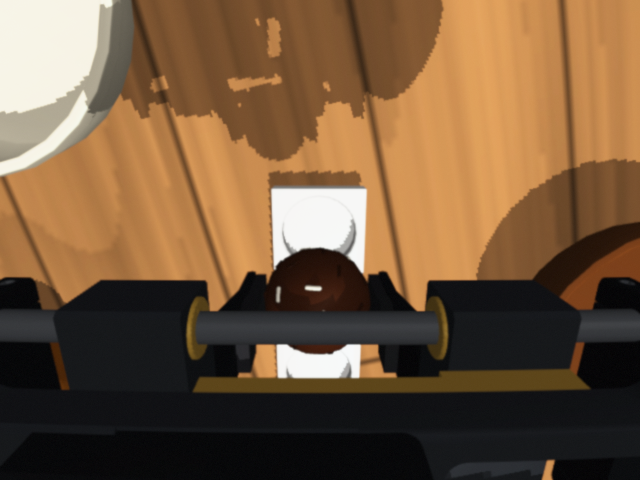

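The wrist view shows the ball held between the pads at (318,300), with cup a ahead at (319,228). I'll check the ball's offset in the grip and then place it.

Run:
```python
from h import *
f=env.grab_frame('wrist')
b=on_z(f,[[318,300]],.1365)[0]; c=on_z(f,[[319,226]],.018)[0]; print('ball',b,'cup',c)
d=np.clip((b-env.read_state()['position'])[:2],-.005,.005)
t=np.array([.4606,.188])-d; print(d,t)
env.move_straight([*t,.045],rate=.15)
print(env.move_straight([*t,.0185],rate=.03,force_limit=2.5)); s=env.read_state(); print(s['position'],s['force'])
env.gripper_to(.75)
env.move_straight([*t,.15],rate=.15)
env.goto([.48,.27,.26],[180,0,-90])
f=env.grab_frame('wrist'); cv2.imwrite('pics/w4.png',f['image'])
for r in env.trace(f,'rum_ball'):
    m=r['mask'];u=np.argwhere(m)[:,::-1].mean(0); print('ball',round(r['score'],2),m.sum(),u.round(),on_z(f,[u],.027).round(4))
print(env.read_state()['clock'])
```

```text
ball [0.46114303 0.18873139 0.1365    ] cup [0.45870576 0.18300976 0.018     ]
[-0.00024252  0.00125946] [0.46084252 0.18674054]
True
[0.46055393 0.18654601 0.02059646] [ 0.6267875  -0.0754233   3.32080438]
ball 0.73 1881 [334. 126.] [[0.4614 0.1868 0.027 ]]
ball 0.47 1088 [263. 374.] [[0.5473 0.4898 0.027 ]]
13.0583
```

View pics/w4.png

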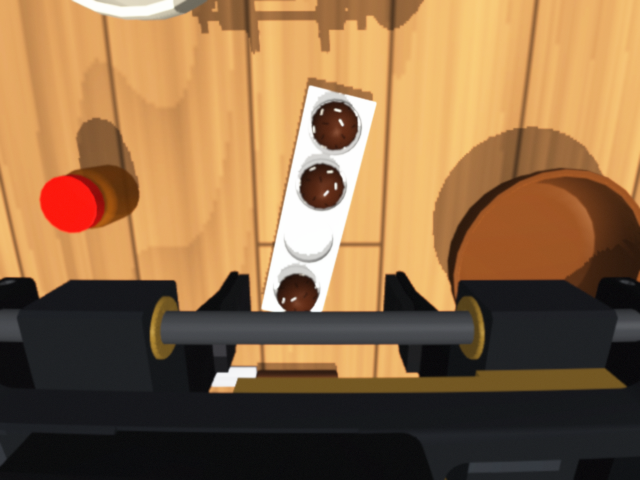

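The ball now sits in cup a at (334,126), and the other balls are undisturbed. Next is the medium bowl.

Run:
```python
from h import *
env.goto([.46,-.30,.24],[180,0,-90])
f=env.grab_frame('wrist'); r=bowl(f,'bowl_medium',(.45,-.345)); print(r)
m=r[0][1]; assert r[0][2]>.7
g=m+[.070,0]
env.gripper_to(.4)
env.goto([*g,.12],[180,0,-90])
print(env.move_straight([*g,.034],rate=.1,force_limit=6))
env.gripper_to(0,45); s=env.read_state(); print(s['opening']*87,s['finger_force'],s['position'])
env.move_straight([*g,.16],rate=.1); s=env.read_state(); print(s['opening']*87,s['force'])
L=np.array([.6439,-.0158]); t=L+[.070-.008,0]
env.move_straight([*t,.16],rate=.2)
f=env.grab_frame('scene'); cv2.imwrite('pics/s5.png',f['image'][120:400,240:520].repeat(2,0).repeat(2,1))
w=env.grab_frame('wrist'); print(bowl(w,'bowl_large',L),env.read_state()['clock'])
```

```text
[(0.74, array([ 0.45063075, -0.34614068]), np.float64(1.0))]
False
9.112030989941369 44.326873132539504 [ 0.52004015 -0.34674965  0.03488605]
8.066007668764225 [-0.32130414  0.28757212 -0.87604757]
[(0.6, array([ 0.73988381, -0.09649651]), np.float64(0.07758620689655173))] 21.8417
```

View pics/s5.png

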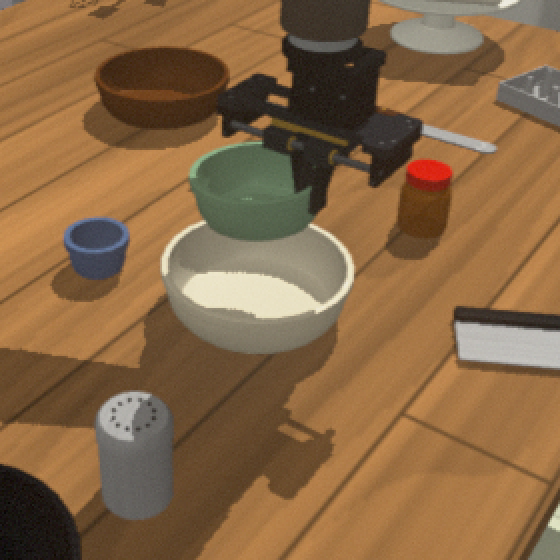

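The green bowl hangs level above the cream bowl, which is empty. Lowering it now.

Run:
```python
from h import *
L=np.array([.6439,-.0158]); t=L+[.062,0]
env.move_straight([*t,.06],rate=.12)
print(env.move_straight([*t,.036],rate=.03,force_limit=4)); s=env.read_state(); print(s['position'],s['force'])
env.gripper_to(.25); s=env.read_state(); print(s['opening'],s['force'])
env.move_straight([*t,.15],rate=.12)
env.goto([.52,-.01,.26],[180,0,-90])
f=env.grab_frame('wrist'); cv2.imwrite('pics/w6.png',f['image'])
print(bowl(f,'bowl_large',L),bowl(f,'bowl_small',(.447,-.066)))
DIM['bowl_medium']=(.074,.062); print(bowl(f,'bowl_medium',L),env.read_state()['clock'])
```

```text
True
[ 0.70684191 -0.01579725  0.0443067 ] [ 1.49943    -0.23517283  4.34777237]
0.24344835601056375 [ 0.09693003 -0.22939111 -0.78935277]
[(0.73, array([ 0.64333813, -0.01542456]), np.float64(0.8086522462562395))] [(0.58, array([ 0.44590079, -0.06583686]), np.float64(1.0))]
[(0.83, array([ 0.64062425, -0.01085189]), np.float64(1.0))] 26.075
```

View pics/w6.png

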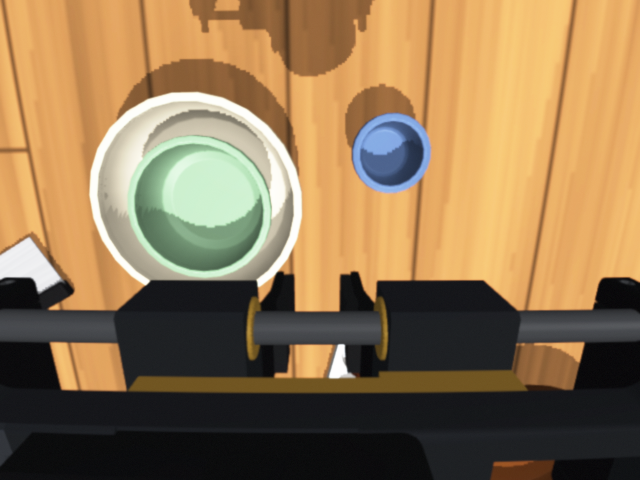

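The green bowl stands in the cream bowl at (200,206), flat (rim fit 1.0) and about 5 mm off centre. The blue bowl is at (391,152) and goes next.

Run:
```python
from h import *
g=np.array([.4465+.036,-.0658])
env.gripper_to(.32)
env.goto([*g,.12],[180,0,-90])
print(env.move_straight([*g,.026],rate=.1,force_limit=6))
env.gripper_to(0,30); s=env.read_state(); print(s['opening']*87,s['finger_force'],s['position'])
env.move_straight([*g,.16],rate=.1); s=env.read_state(); print(s['opening']*87,s['force'])
t=np.array([.6406-.005+.036,-.0109])
env.move_straight([*t,.16],rate=.2)
env.move_straight([*t,.06],rate=.12)
print(env.move_straight([*t,.032],rate=.03,force_limit=2.5)); s=env.read_state(); print(s['position'],s['force'])
env.gripper_to(.22); s=env.read_state(); print(s['opening'],s['force'])
env.move_straight([*t,.16],rate=.12)
env.goto([.60,.0,.26],[180,0,-90])
f=env.grab_frame('wrist'); cv2.imwrite('pics/w7.png',f['image'])
DIM['bowl_medium']=(.074,.062);DIM['bowl_small']=(.04,.058)
for n in DIM: print(n,bowl(f,n,(.64,-.015)))
print(env.read_state()['clock'])
```

```text
False
9.07552623279475 28.694375953346025 [ 0.48233844 -0.06594611  0.02639522]
8.93731483819624 [ 0.4178355   0.67962209 -0.07860774]
True
[ 0.67194908 -0.01093566  0.03479153] [0.31703129 0.20632196 2.88506403]
0.21603335297383458 [ 0.69040891  1.03171625 -0.18123885]
bowl_large [(0.88, array([ 0.64379117, -0.0155228 ]), np.float64(0.8377535101404057))]
bowl_medium [(0.56, array([ 0.64096622, -0.01089468]), np.float64(1.0))]
bowl_small [(0.59, array([ 0.63742444, -0.01216386]), np.float64(1.0))]
35.65
```

View pics/w7.png

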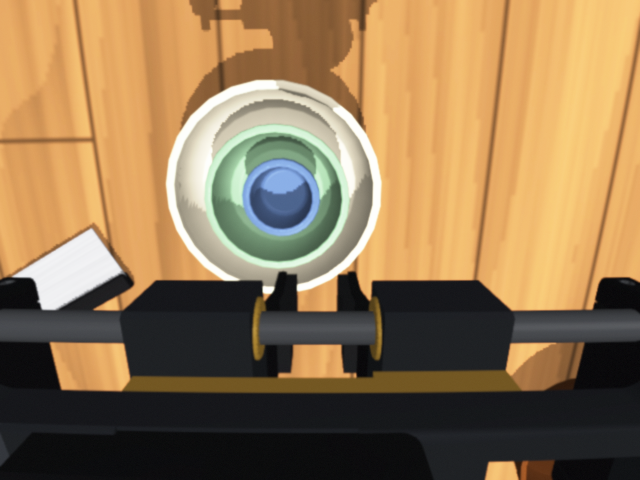

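The three bowls are nested concentrically around (278,190), flat and a few millimetres off centre, and the gripper is clear. Handing in.

```bash
python3 -c "
from h import *
env.dwell(.5); print(env.close_job())"
```

```text
the job is handed in; nothing more can be done
None
```

I placed the rum ball in free end cup a and nested the small blue bowl in the green one and the green in the cream one; the job was handed in at about 36 s on the robot's clock, and no verdict was returned.

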